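# Load the square bottle into the autosampler drawer

### The arm

A 6-joint arm with a two-finger parallel gripper is mounted at the origin on the work surface. World frame = base frame: x ahead of the robot, y to its left, z up, the work surface at z = 0. Lengths are in m, angles in rad, forces in N, time in s.
With the tool pointing down it reaches from about 0.35 to 0.975 m from the base axis. Payload 7.1 kg.
Tool frame: the origin (TCP) lies midway between the tips of the shut fingers; the grasp point (between the pads) lies 19 mm behind it; z points along the fingers, y is the line along which they close (so a half turn about z gives the same grasp; the last joint's range is limited). The gripper opens to 88 mm and grips with 3 to 60 N. Pads are 20 mm wide; open, the fingers measure 115 mm over their backs; the gripper's body (75 mm by 178 mm) begins 61 mm behind the grasp point.
Start: joints at [-1.317, 0.423, 1.63, -0, 1.089, -0.019], TCP at [0.168, -0.602, 0.223] pointing down, gripper open.
Joint ranges: [-3, 3], [-0.9, 2.11], [0.09, 2.58], [-1.31, 4.45], [0.11, 2.69], [-2.54, 2.54]. Speed limits (rad/s): [2.39, 2.39, 3.01, 3.14, 3.14, 3.14].

### API

Orientations are given as a unit quaternion [w, x, y, z].
In Python, from station import move_pose, movel, movej, command_gripper, wait, inverse_kinematics, read_camera, camera_info, MotionError, job_done, get_time, get_joint_pos, get_qvel, get_effort, get_tcp_pos, get_ee_rot, get_ft_force, get_ft_torque, get_grip_width, get_finger_force gives the robot as it stands. Calls block until the motion is done:
- move_pose(position, orientation): joint-space move of the TCP to a pose.
- movel(position, frame=None, v=0.15, until_force=None): straight line of the TCP; frame=None keeps the orientation; v is the mean speed in m/s. With until_force (N) it stops when the force on the tool has changed by that much, and returns True; else False.
- movej(angles): joint-space move.
- command_gripper(opening): opening from 0.0 (shut) to 1.0 (fully open); the grip force is fixed at half the most; returns when the fingers have stopped.
- wait(seconds).
- inverse_kinematics(position, orientation): joint angles nearest the present ones, or None.
- read_camera(name): name is "scene" or "top" or "wrist"; returns the picture (480x640x3 uint8, red, green, blue); there is no depth.
- camera_info(name): a dict with "intrinsics" (3x3 intrinsics, pixels), "T" (4x4, takes a point from camera to world coordinates); the wrist camera has in their place "tool_from_camera" (4x4, takes a point from camera to tool coordinates, whose origin is the TCP and whose axes are the flange's). Camera axes: x right, y up, looking along -z (the intrinsics and any distortion apply to the point x, -y, -z); pixel columns grow to the right and rows downward; lengths in m; the calibration is good to about 2 mm. A picture is of the moment at which its call begins: read the wrist's pose just before it. camera_info takes no time and is no camera call.
A pose or a line that the arm cannot do raises MotionError and nothing moves.
- job_done(): hands the job in; it is judged then, once.
Readings, each from a call of its own:
- get_time(): time.
- get_joint_pos(): joint angles.
- get_qvel(): joint speeds.
- get_effort(): joint torques, N m.
- get_tcp_pos(): TCP position.
- get_ee_rot(): TCP orientation.
- get_ft_force(): force on the tool from outside, world axes, zero at the start.
- get_ft_torque(): the same for the moment, N m.
- get_grip_width(): opening from 0.0 (shut) to 1.0 (fully open).
- get_finger_force(): force on a finger pad.
Only numpy, scipy, OpenCV 4.12 (cv2) and the standard library are available. Lean on these libraries where they do the work, as an engineer would, in place of code of your own. Each camera call takes 0.05 s, during which the arm holds its last target. There are 200 camera calls.

### The job

Among the bottles leaning in the grey bin there is one with square sides: lift it out on its own and stand it upright on the floor of the autosampler's open drawer, clear of the jar in there, and let go. Then push the drawer fully shut with the bottle and the jar still standing inside. Leave the other two bottles leaning in the bin, and do not shift or knock over anything else on the bench.

Things in the scene. Friction and masses are not known exactly. Their poses are not given: they have to be found in the camera images.
- square_bottle: The bottle to load: amber glass, square body 54 x 54 x 78 mm tall, shoulder narrowing to a 29 mm neck at 92 mm, round blue ribbed cap 34 mm in diameter from 100 to 128 mm (top). About 0.24 kg. Origin: centre of underside; +z along its axis to the cap; x, y square to its sides. At the start it leans 35 deg from vertical in one of the bin's slots, cap towards bin -x, its y parallel to the bin's y.
- round_bottle: Round amber bottle, 54 mm diameter, with the same cap (100 to 128 mm) and 128 mm tall, leaning in another slot of the bin. Leave it. Origin: centre of its underside. Same axes and slot resting pose as the square bottle.
- short_bottle: Round amber bottle, 54 mm diameter, with the same cap (72 to 100 mm), 100 mm tall, leaning in another slot of the bin. Leave it. Origin: centre of its underside. Same axes and slot resting pose as the square bottle.
- bin: Fixed open grey bin 200 (x) x 270 (y) x 80 mm high, walls 5 mm. Origin: centre of underside, z up. A sloping white insert has three slots at y = -80, 0, +80 mm, one bottle in each: underside centre at x = +40, z = 32 mm, axis leaning 35 deg to -x. The board under each bottle reaches 82 mm up its length; ribs 16 mm high, 22 mm wide part the slots.
- autosampler: Fixed white instrument 360 (x, depth) x 320 (y, width) x 215 mm high, with a drawer in its front. Origin: foot of the middle of its front face (x = 0), which looks roughly at the robot along -x; the instrument lies at x 0 to 360 mm. The opening's top edge is 190 mm above the bench, so the bottle standing in the drawer passes under it.
- drawer_floor (a point): Centre of the drawer's flat floor (upper surface, 30 mm above the bench); moves with the drawer; axes as the autosampler's (-x to the drawer's front). Inner floor: x -80 to +75 mm, y -120 to +120 mm, no dividers; side and rear walls rise 30 mm. With the drawer fully open the instrument's front face and hood begin 63 mm to +x of this point.
- drawer_front (a point): Middle of the outer face of the drawer's white front panel, 55 mm above the bench, moves with it; panel 270 mm wide (y), 11 to 77 mm above the bench. Push it along the autosampler's +x to shut. Shut, it stands only 15 mm out from the 215 mm tall instrument front, so push with a tool that leans back from the instrument.
- drawer_part (a joint): Drawer slide, m: 0 fully open, 0.14 fully shut (stop). Starts between 0 and 0.03. About 2 N of friction; stays where left.
- jar: Round amber jar with a wide blue lid, 54 mm diameter, 68 mm tall, standing in the drawer; it must stay standing there. Origin: centre of its underside.
- wash_bottle: Bystander: white plastic bottle, 54 mm diameter, 160 mm tall, standing close beside the drawer. Origin: centre of its underside.
- big_bottle: Bystander: amber bottle, 76 mm diameter, 180 mm tall, beyond the bin. Origin: centre of its underside.
- beaker: Bystander: glass beaker, 72 mm diameter, 90 mm tall. Origin: centre of its underside.
- vial_rack: Bystander: red vial rack 75 x 85 x 55 mm high on the bench nearest the robot. Origin: centre of its underside.
- loose_cap: Bystander: orange screw-cap ring, 48 mm diameter, 22 mm tall, lying on the bench. Origin: centre of its underside.
Things that resemble listed ones, but are neither listed nor needed, are in the scene too. Leave any yellow look-alike of the jar alone.

How it is judged:
On the way, in this order (a step that is already met when the one before it is completed fails the run):
1. the square bottle is lifted clear of the bin (height (world z) of square_bottle above 0.11 m), for 0.1 s.
2. it stands upright on the drawer's floor, released (x of square_bottle in the frame of drawer_floor between -0.06 and 0.06 m and y of square_bottle in the frame of drawer_floor between -0.1 and 0.1 m and z of square_bottle in the frame of drawer_floor between -0.006 and 0.008 m and angle between square_bottle's own z axis and vertical below 0.1 rad and contact force between the fingers and square_bottle below 0.2 N and linear speed of square_bottle below 0.03 m/s), for 0.2 s.
3. the drawer is fully shut (value of joint drawer_part above 0.134 m), for 0.2 s.
At the end, for the whole second after the job is handed in: The square bottle stands upright (within 0.1 rad) on the drawer's floor, released and at rest, the jar stands upright in the drawer too, the drawer is shut to within 6 mm of its stop, and the other two bottles lean in the bin within 20 mm of where they were (all of step 2 and value of joint drawer_part above 0.134 m and x of jar in the frame of drawer_floor between -0.06 and 0.06 m and y of jar in the frame of drawer_floor between -0.1 and 0.1 m and z of jar in the frame of drawer_floor between -0.006 and 0.008 m and angle between jar's own z axis and vertical below 0.1 rad and distance of each of round_bottle, short_bottle from where it was at the start of the episode below 0.02 m); the robot touches nothing.
It fails at once if another bottle in the bin is moved by more than 40 mm (distance of any of round_bottle, short_bottle from where it was at the start of the episode above 0.04 m).
It fails at once if the jar in the drawer is tipped by more than 0.3 rad (angle between jar's own z axis and vertical above 0.3 rad).
It fails at once if a bystander on the bench is shifted by more than 30 mm or tipped (distance of any of wash_bottle, big_bottle, beaker, vial_rack, loose_cap from where it was at the start of the episode above 0.03 m or angle between any of wash_bottle, big_bottle, beaker's own z axis and vertical above 0.3 rad).
It also fails if it takes over 50 s, if anything falls off the work surface, if the arm or the gripper's body presses on something with over 40 N, if the wrist force passes 120 N, or if a joint passes its speed limit or range.

## Working session

There is one attempt and no reset: what is moved stays moved. The work goes in short steps, each a Python script; the robot and the scene stay as the last script left them, time stands still between calls to the robot, and variables do not carry over. Pictures are saved under pics/ and viewed, at most 10 in all, crops included, and the job is handed in when it is done.

```bash
mkdir -p pics
python3 - <<'E'
from station import *
import cv2
for n in ("scene","top"):
    im=read_camera(n); cv2.imwrite(f"pics/{n}0.png",im[:,:,::-1]); i=camera_info(n); print(n,i)
print(camera_info("wrist"),get_ee_rot(),get_time())
E
```

```text
scene {'intrinsics': array([[554.44746602,   0.        , 316.28922111],
       [  0.        , 554.44746602, 236.95947561],
       [  0.        ,   0.        ,   1.        ]]), 'T': array([[ 0.85083249,  0.48079451, -0.21194508,  0.33239437],
       [-0.52538902,  0.77301943, -0.3555381 , -0.43462303],
       [-0.0071031 ,  0.41385699,  0.9103142 ,  1.09896064],
       [ 0.        ,  0.        ,  0.        ,  1.        ]])}
top {'intrinsics': array([[444.94469013,   0.        , 317.82309002],
       [  0.        , 444.94469013, 254.05630364],
       [  0.        ,   0.        ,   1.        ]]), 'T': array([[-0.01163318,  0.99215056, -0.12450679,  0.44313169],
       [-0.99988448, -0.01032402,  0.01115488, -0.03009046],
       [ 0.00978191,  0.12462217,  0.99215605,  1.05430044],
       [ 0.        ,  0.        ,  0.        ,  1.        ]])}
{'intrinsics': array([[358.9040516 ,   0.        , 326.73794485],
       [  0.        , 358.9040516 , 245.14386576],
       [  0.        ,   0.        ,   1.        ]]), 'tool_from_camera': array([[ 4.44837325e-04,  9.58396502e-01,  2.85439918e-01,
         7.79514804e-02],
       [ 9.99999804e-01, -5.52362815e-04,  2.96193161e-04,
         3.44792591e-04],
       [ 4.41536886e-04,  2.85439730e-01, -9.58396560e-01,
        -1.62516602e-01],
       [ 0.00000000e+00,  0.00000000e+00,  0.00000000e+00,
         1.00000000e+00]])} [-6.79561120e-04  9.90711400e-01  1.35979610e-01 -7.71805485e-05] 0.1
```

View pics/scene0.png

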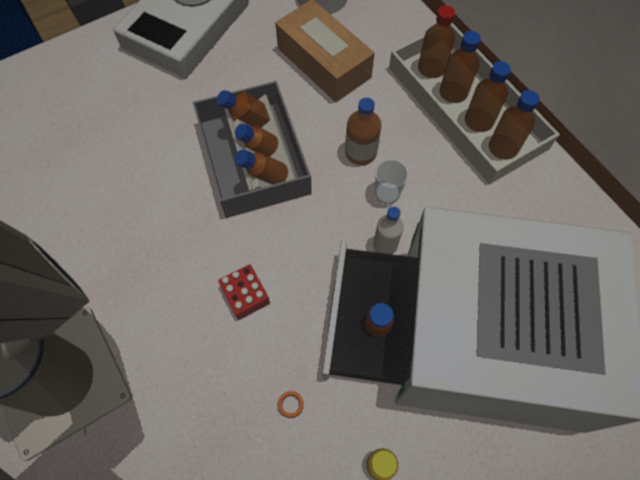

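View pics/top0.png

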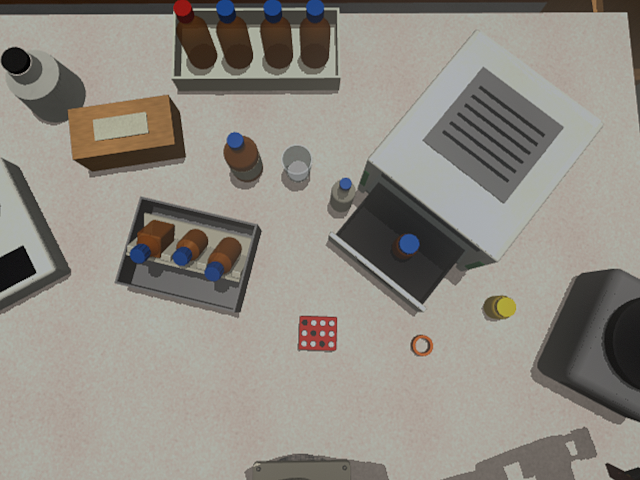

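Candidates for the target, top/scene pixels: left bin bottle, square body (153,240)/(250,108); middle bin bottle, round (190,247)/(258,138); right bin bottle, round (223,257)/(262,165). The four bottles in the far tray are not in the grey bin. I choose the left one because its body shows flat faces.

```bash
cat > h.py <<'E'
import numpy as np, cv2
from station import *
from scipy.spatial.transform import Rotation as R
def cam(n,pose=None):
    i=camera_info(n)
    if n!="wrist": return i["intrinsics"],i["T"]
    T=np.eye(4); p,q=pose; T[:3,3]=p; T[:3,:3]=R.from_quat(q,scalar_first=True).as_matrix()
    return i["intrinsics"],T@i["tool_from_camera"]
def ray(c,uv):
    K,T=c; d=np.linalg.solve(K,[uv[0],uv[1],1.]); d=T[:3,:3]@[d[0],-d[1],-d[2]]
    return T[:3,3],d/np.linalg.norm(d)
def plane(c,uv,z):
    o,d=ray(c,uv); return o+d*(z-o[2])/d[2]
def tri(*cu):
    A=np.zeros((3,3));b=np.zeros(3);rs=[ray(c,u) for c,u in cu]
    for o,d in rs: P=np.eye(3)-np.outer(d,d);A+=P;b+=P@o
    x=np.linalg.solve(A,b); return x,max(np.linalg.norm(np.cross(x-o,d)) for o,d in rs)
def proj(c,X):
    K,T=c; p=T[:3,:3].T@(np.asarray(X)-T[:3,3]); p=K@[p[0],-p[1],-p[2]]; return p[:2]/p[2]
def blobs(im,lo,hi,amin=30):
    h=cv2.cvtColor(im,cv2.COLOR_RGB2HSV); m=cv2.inRange(h,lo,hi)
    n,l,s,c=cv2.connectedComponentsWithStats(m); return [(c[k].round(1),s[k][4],s[k][:4]) for k in range(1,n) if s[k][4]>=amin]
BLUE=((105,120,50),(125,255,255))
def quat(z,y):
    z=np.array(z)/np.linalg.norm(z); y=np.array(y)-np.dot(y,z)*z; y/=np.linalg.norm(y)
    return R.from_matrix(np.c_[np.cross(y,z),y,z]).as_quat(scalar_first=True)
E
python3 - <<'E'
from h import *
for n in("scene","top"):
    im=cv2.imread(f"pics/{n}0.png")[:,:,::-1].copy()
    print(n,[(b[0].tolist(),int(b[1])) for b in blobs(im,*BLUE)])
t=cam("top"); s=cam("scene"); np.set_printoptions(precision=4,suppress=True)
for nm,uv,z in (("bin",[(143,198),(260,227),(240,315),(116,283)],.08),("panel",[(329,236),(421,311)],.077),("roof",[(478,29),(603,125),(497,262),(371,161)],.215)):
    print(nm,[plane(t,u,z) for u in uv])
for nm,uv,z in (("bin",[(194,100),(276,84),(310,190),(224,214)],.08),("panel",[(345,246),(328,376)],.077)):
    print(nm,[plane(s,u,z) for u in uv])
print(tri((t,(329,236)),(s,(345,246))),tri((t,(421,311)),(s,(328,376))))
t0=cv2.imread("pics/top0.png"); cv2.imwrite("pics/c.png",np.hstack([cv2.resize(t0[190:320,105:270],None,fx=2.4,fy=2.4,interpolation=2),cv2.resize(t0[170:300,320:485],None,fx=2.4,fy=2.4,interpolation=2)]))
E
```

```text
scene [([470.8, 40.0], 258), ([500.6, 70.6], 276), ([225.9, 99.1], 237), ([528.9, 99.7], 298), ([366.0, 104.8], 168), ([243.9, 132.2], 231), ([244.2, 158.5], 266), ([393.3, 212.8], 111), ([380.9, 314.1], 459)]
top [([224.8, 7.5], 248), ([272.1, 7.4], 245), ([314.7, 7.3], 242), ([234.6, 139.9], 198), ([345.1, 183.2], 101), ([408.9, 243.4], 320), ([139.5, 253.2], 293), ([181.9, 255.8], 258), ([213.4, 271.1], 266)]
bin [array([0.6957, 0.348 , 0.08  ]), array([0.6273, 0.0867, 0.08  ]), array([0.4341, 0.1291, 0.08  ]), array([0.5064, 0.3996, 0.08  ])]
panel [array([ 0.606 , -0.0664,  0.077 ]), array([ 0.4381, -0.2649,  0.077 ])]
roof [array([ 1.0073, -0.3713,  0.215 ]), array([ 0.8009, -0.6089,  0.215 ]), array([ 0.5297, -0.3806,  0.215 ]), array([ 0.7307, -0.1456,  0.215 ])]
bin [array([0.5131, 0.4022, 0.08  ]), array([0.6945, 0.3427, 0.08  ]), array([0.6153, 0.0625, 0.08  ]), array([0.4355, 0.108 , 0.08  ])]
panel [array([ 0.6088, -0.0829,  0.077 ]), array([ 0.4426, -0.2829,  0.077 ])]
(array([ 0.6159, -0.0688,  0.038 ]), np.float64(0.0034757823461749123)) (array([ 0.4424, -0.2758,  0.0375]), np.float64(0.004637499653064958))
```

View pics/c.png

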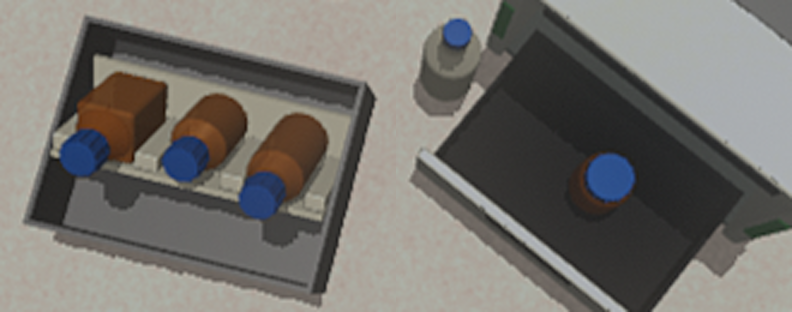

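The crop confirms it: the left bottle at top pixel (153,240) has flat square faces, and the middle and right ones are round. The jar stands right of centre in the drawer at (409,243). Next I'll triangulate and get a closer view with the wrist camera.

Run:
```python
from h import *
np.set_printoptions(precision=4,suppress=True)
t=cam("top"); s=cam("scene")
C=[]
for nm,a,b in (("sq",(139.5,253.2),(225.9,99.1)),("mid",(181.9,255.8),(243.9,132.2)),("right",(213.4,271.1),(244.2,158.5)),("jar",(408.9,243.4),(380.9,314.1)),("wash",(345.1,183.2),(393.3,212.8))):
    x,e=tri((t,a),(s,b)); C.append(x); print(nm,x,e)
y=C[0]-C[2]; y[2]=0; print("d",np.linalg.norm(y)); y/=np.linalg.norm(y)
p=C[0]; bx=np.array([y[1],-y[0],0])
print("biny",y,"binx",bx)
# wrist camera view of bin: tool down, camera mounted +x tool 78mm; look at sq cap
for k,(tgt,h) in enumerate((((0.53,0.29),.36),((0.46,0.25),.36))):
    q=quat([0,0,-1],y)
    move_pose([tgt[0]-.08,tgt[1],h],q); wait(.2)
    P=(get_tcp_pos(),get_ee_rot()); im=read_camera("wrist"); cv2.imwrite(f"pics/w{k}.png",im[:,:,::-1]); np.savez(f"w{k}.npz",p=P[0],q=P[1])
    c=cam("wrist",P); print(P[0],[ (b[0],b[1],b[2]) for b in blobs(im,*BLUE,200)],[proj(c,X) for X in C[:3]])
print(get_time())
```

```text
sq [0.5667 0.3361 0.118 ] 0.00029895663642923957
mid [0.563  0.2528 0.0971] 0.00048823342209118457
right [0.527  0.1793 0.1196] 0.00037765854347955683
jar [ 0.5856 -0.2406  0.093 ] 0.00039591830952517696
wash [ 0.7051 -0.099   0.1509] 5.175624724734974e-05
d 0.16179750549306562
biny [0.2454 0.9694 0.    ] binx [ 0.9694 -0.2454  0.    ]
[0.4502 0.2897 0.3599] [(array([250.8, 294.8]), np.int32(722), array([236, 280,  31,  31], dtype=int32)), (array([384.6, 294.4]), np.int32(710), array([370, 280,  30,  30], dtype=int32)), (array([318.1, 298.5]), np.int32(600), array([305, 285,  27,  29], dtype=int32))] [array([387.2556, 292.0926]), array([320.7975, 297.5142]), array([254.7111, 292.6783])]
[0.3809 0.2505 0.3601] [(array([297.5, 336.9]), np.int32(624), array([284, 323,  28,  29], dtype=int32)), (array([360.4, 338.4]), np.int32(551), array([347, 325,  27,  28], dtype=int32)), (array([418.9, 340.6]), np.int32(221), array([412, 328,  17,  24], dtype=int32))] [array([428.2318, 333.7905]), array([361.9485, 336.8425]), array([300.6858, 334.4579])]
4.3167
```

View pics/w0.png

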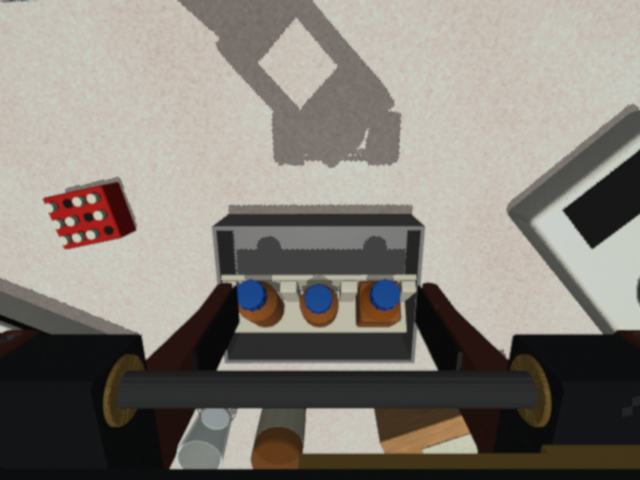

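Wrist view: the bin's inner area shows caps at (251,295), (318,298) and (385,295). The square body is under the right-hand cap, and the middle bottle is the short one. Next step is to fuse the views.

Run:
```python
from h import *
np.set_printoptions(precision=4,suppress=True)
t=cam("top"); s=cam("scene"); w=[cam("wrist",(z["p"],z["q"])) for z in (np.load("w0.npz"),np.load("w1.npz"))]
L={"sq":((t,(139.5,253.2)),(s,(225.9,99.1)),(w[0],(384.6,294.4))),
"mid":((t,(181.9,255.8)),(s,(243.9,132.2)),(w[0],(318.1,298.5)),(w[1],(360.4,338.4))),
"right":((t,(213.4,271.1)),(s,(244.2,158.5)),(w[0],(250.8,294.8)),(w[1],(297.5,336.9)))}
for k,v in L.items(): print(k,*tri(*v), tri(v[0],v[2]),tri(v[1],v[2]))
print("w0w1",tri(*L["right"][2:]),tri(*L["mid"][2:]))
c=[plane(w[0],u,.08) for u in ((216,226),(423,226),(414,360),(229,361))]; c2=[plane(t,u,.08) for u in ((240,313),(116,283),(143,198),(260,227))]
for C in (c,c2):
    ctr=np.mean(C,0); print(np.array(C)[:,:2],"ctr",ctr,[np.linalg.norm(C[i]-C[(i+1)%4]) for i in range(4)])
    for k,v in L.items():
        d=tri(*v)[0]-ctr; print(k,d@[.9694,-.2454,0],d@[.2454,.9694,0])
```

```text
sq [0.5657 0.3325 0.1238] 0.0012915774889018252 (array([0.5648, 0.3321, 0.1273]), np.float64(0.0004991328317429486)) (array([0.5659, 0.3319, 0.1235]), np.float64(0.0002943912340674345))
mid [0.562  0.2503 0.1015] 0.0011961203117612897 (array([0.5611, 0.2504, 0.104 ]), np.float64(0.000727715763528231)) (array([0.5621, 0.2497, 0.1011]), np.float64(0.0004174817414309535))
right [0.526  0.1763 0.1259] 0.0015997914109066433 (array([0.5254, 0.177 , 0.1289]), np.float64(0.000459852027723809)) (array([0.5263, 0.1757, 0.1252]), np.float64(5.351585343065803e-05))
w0w1 (array([0.5264, 0.1756, 0.125 ]), np.float64(5.753150847679935e-05)) (array([0.5592, 0.2505, 0.1064]), np.float64(0.00018719805290205954))
[[0.4424 0.1466]
 [0.5068 0.4006]
 [0.6969 0.3547]
 [0.6338 0.0993]] ctr [0.57   0.2503 0.08  ] [np.float64(0.26203914479214385), np.float64(0.19556533776049298), np.float64(0.2630261297306904), np.float64(0.19718410715269122)]
sq -0.024277182494997385 0.07864835233392993
mid -0.007728559169350136 -0.0019331327632166723
right -0.024469262775169476 -0.08255049061034835
[[0.4384 0.1291]
 [0.5064 0.3996]
 [0.6957 0.348 ]
 [0.6273 0.0867]] ctr [0.5669 0.2408 0.08  ] [np.float64(0.2788622144886172), np.float64(0.19614926826367937), np.float64(0.27009904165535975), np.float64(0.193591433125577)]
sq -0.0236570830490822 0.0885831725573686
mid -0.007108459723434953 0.008001687460222
right -0.02384916332925429 -0.07261567038690968
```

The fused heights (0.124 and 0.1015) agree with the geometry (0.125 and 0.1025). The drawer comes next, from two wrist positions. I'll check IK for all planned poses in the same script.

Run:
```python
from h import *
np.set_printoptions(precision=4,suppress=True)
ay=np.array([.648,.761,0]);ax=np.array([.761,-.648,0]);by=np.array([.2454,.9694,0]);bx=np.array([.9694,-.2454,0]);Z=np.array([0,0,1.])
a=np.cos(.6109)*Z-np.sin(.6109)*bx; c=np.array([.5655,.332,.1245])
dc=np.array([.59,-.224,.03])
for s in (1,-1):
    q=quat(-a,s*by); print("grasp",s,inverse_kinematics(c-.018*a,q),inverse_kinematics(c+.12*a,q))
    q=quat(-Z,s*ay); print("place",inverse_kinematics(dc+.06*ay+.096*Z,q),inverse_kinematics(dc+.06*ay+.3*Z,q))
    for al in (45,60):
        al=np.radians(al);q=quat(np.sin(al)*ax-np.cos(al)*Z,s*ay); print("push",inverse_kinematics(dc-.13*ax+.025*Z,q),inverse_kinematics(dc+.06*ax+.025*Z,q))
for k,sh in ((2,0),(3,-.07)):
    move_pose(dc-.12*ax+sh*ay+.33*Z,quat(-Z,ay)); wait(.2)
    P=(get_tcp_pos(),get_ee_rot()); im=read_camera("wrist"); cv2.imwrite(f"pics/w{k}.png",im[:,:,::-1]); np.savez(f"w{k}.npz",p=P[0],q=P[1])
    print([(b[0],b[1]) for b in blobs(im,*BLUE,200)])
cv2.imwrite("pics/w23.png",np.vstack([cv2.imread(f"pics/w{k}.png")[100:400] for k in (2,3)]))
print(get_time())
```

```text
grasp 1 [ 0.7248  0.5661  1.8893 -1.0545  0.5765  0.2818] [ 0.8535  0.3349  1.9239 -0.8298  0.7661  0.1127]
place [-0.2945  0.5778  1.6234 -0.      0.9404 -1.16  ] [-0.2945  0.3708  1.4557 -0.      1.3152 -1.16  ]
push [-0.03    0.6374  2.3679  3.9173  0.683   1.4358] [-0.277   0.6858  2.0345  3.9204  0.4313  1.1523]
push [0.077  0.8558 2.409  3.8798 1.1363 1.6664] [-0.2305  0.8119  2.1063  3.6955  0.8521  1.4358]
grasp -1 None None
place [-0.2945  0.5778  1.6234 -0.      0.9404  1.9816] [-0.2945  0.3708  1.4557 -0.      1.3152  1.9816]
push [-0.03    0.6374  2.3679  3.9173  0.683  -1.7058] [-0.277   0.6858  2.0345  3.9204  0.4313 -1.9893]
push [ 0.077   0.8558  2.409   3.8798  1.1363 -1.4752] [-0.2305  0.8119  2.1063  3.6955  0.8521 -1.7058]
[(array([598.3,  22. ]), np.int32(1780)), (array([314.1, 302.5]), np.int32(962)), (array([475.2, 321.6]), np.int32(250))]
[(array([367.7, 302.1]), np.int32(965)), (array([533.7, 323.6]), np.int32(451))]
6.725
```

View pics/w23.png

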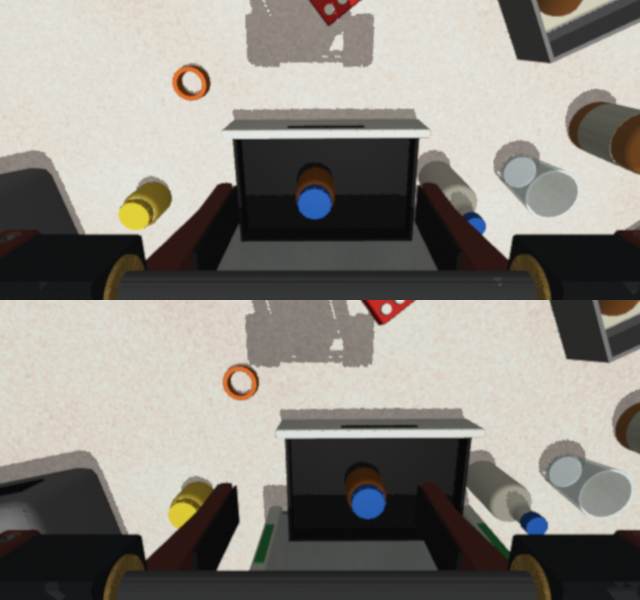

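The pictures show the panel's bright top edge, outer corners near (224,230)/(429,230) in w2 and (277,231)/(483,231) in w3. The jar lid is at (314,302) and (368,302), with the wash bottle to the right of the drawer. I'll measure these now.

Run:
```python
from h import *
np.set_printoptions(precision=4,suppress=True)
W={k:cam("wrist",(z["p"],z["q"])) for k in (2,3) for z in [np.load(f"w{k}.npz")]}
t=cam("top");s=cam("scene")
px={}
for k in (2,3):
    im=cv2.imread(f"pics/w{k}.png"); g=im.min(2); u0=224 if k==2 else 277
    # bright strip: fit top & bottom edges, then ends
    m=(g[222:242,u0-15:u0+225]>205).astype(np.uint8)
    for col in (40,120,190): print(k,g[222:242,u0-15+col])
    print(k,"row ends",g[234,u0-12:u0+16],g[234,u0+195:u0+219])
jar=tri((W[2],(314.1,302.5)),(W[3],(367.7,302.1)),(t,(408.9,243.4)),(s,(380.9,314.1)))
print("jar lid",jar, tri((W[2],(314.1,302.5)),(W[3],(367.7,302.1))))
for n,a,b in (("R",(224,234),(277,234)),("L",(429,234),(483,234))):
    print(n,tri((W[2],a),(W[3],b)),plane(W[2],a,.077),plane(W[3],b,.077))
```

```text
2 [ 93  93  94  93  94  95 100 124 167 207 224 226 226 226 226 216 172  94
  41  36]
2 [ 92  92  83  61  36  44  83 135 182 214 225 226 227 226 220 183 113  56
  41  41]
2 [ 91  91  92  93  93  94 110 152 196 221 226 226 226 225 214 164  89  44
  39  39]
2 row ends [211 208 207 209 210 214 216 216 213 211 220 225 226 226 226 226 226 226
 226 227 226 226 226 227 226 227 226 226] [226 226 226 226 226 226 226 226 226 224 210 193 201 209 210 213 217 218
 215 211 209 208 209 212]
3 [ 89  89  89  90  89  90  98 130 176 209 219 220 220 220 215 186 129  67
  39  37]
3 [ 88  87  75  49  34  54  94 144 190 216 220 220 220 219 208 163  89  42
  38  39]
3 [ 87  87  87  88  89  93 114 157 197 217 220 220 220 218 199 152  82  37
  33  33]
3 row ends [208 205 204 203 206 206 204 202 200 194 185 198 218 219 220 220 220 220
 220 220 220 220 220 220 220 220 220 220] [219 219 218 219 218 217 217 217 217 216 215 208 198 197 197 197 200 202
 202 202 204 205 203 201]
jar lid (array([ 0.5854, -0.2407,  0.0931]), np.float64(0.0005126508858478722)) (array([ 0.5846, -0.2402,  0.0949]), np.float64(9.511997710751786e-05))
R (array([ 0.4434, -0.2765,  0.0649]), np.float64(0.0001504585780807033)) [ 0.4432 -0.2715  0.077 ] [ 0.4422 -0.2732  0.077 ]
L (array([ 0.6151, -0.0708,  0.0729]), np.float64(0.00021686314240808053)) [ 0.6133 -0.0709  0.077 ] [ 0.6133 -0.0716  0.077 ]
```

Jar at about (+0.002, -0.016) in the drawer frame (lid height 0.094, expected about 0.098). I'll place the bottle at (-0.03, +0.062). Now the grasp and lift.

Run:
```python
from h import *
np.set_printoptions(precision=4,suppress=True)
by=np.array([.2454,.9694,0]);bx=np.array([.9694,-.2454,0]);Z=np.array([0,0,1.])
a=np.cos(.6109)*Z-np.sin(.6109)*bx; c=np.array([.5655,.332,.1245]); q=quat(-a,by)
move_pose(c+.20*a,q); command_gripper(.62)
movel(c+.04*a,v=.2); print("hit",movel(c-.018*a,v=.06,until_force=6))
print(get_tcp_pos(),c-.018*a)
command_gripper(0.0); print("grip",get_grip_width(),get_finger_force(),get_ft_force())
movel(c+.13*a,v=.1); wait(.3); print(get_grip_width(),get_finger_force(),get_ft_force(),get_time())
h=np.hstack([read_camera("scene")[60:240,150:350],read_camera("top")[160:340,80:280]])
cv2.imwrite("pics/l.png",cv2.resize(h[:,:,::-1],None,fx=2,fy=2,interpolation=2))
```

```text
hit False
[0.5755 0.3296 0.11  ] [0.5755 0.3295 0.1098]
grip 0.383858386158608 30.00041574239731 [-1.9063  1.5098  1.7352]
0.37816437903627753 29.999755918979645 [ 0.3642  0.0599 -3.4103] 13.925
```

View pics/l.png

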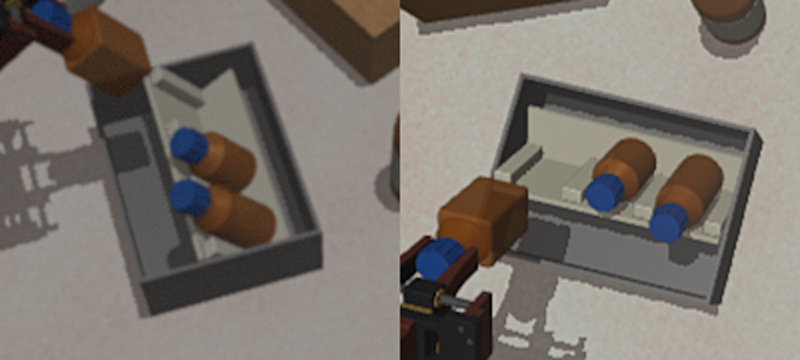

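Bottle held alone (grip 33 mm = cap); the other two are undisturbed. Now I'll carry it over the drawer and look before lowering.

Run:
```python
from h import *
np.set_printoptions(precision=4,suppress=True)
ay=np.array([.6467,.7627,0]);ax=np.array([.7627,-.6467,0]);Z=np.array([0,0,1.]);f=np.array([.5936,-.2275,.03])
p=get_tcp_pos(); movel([p[0],p[1],.36],v=.2)
T=f-.03*ax+.062*ay
move_pose(T+.32*Z,quat(-Z,ay)); wait(.2)
movel(T+.17*Z,v=.15); wait(.3)
print(get_tcp_pos(),get_ft_force(),get_grip_width(),get_time())
h=np.hstack([read_camera("scene")[180:400,270:470],read_camera("top")[130:350,300:500]])
cv2.imwrite("pics/p.png",cv2.resize(h[:,:,::-1],None,fx=2,fy=2,interpolation=2))
```

```text
[ 0.6111 -0.1609  0.2006] [ 0.5905 -0.3004 -2.3424] 0.38183077565079027 18.3833
```

View pics/p.png

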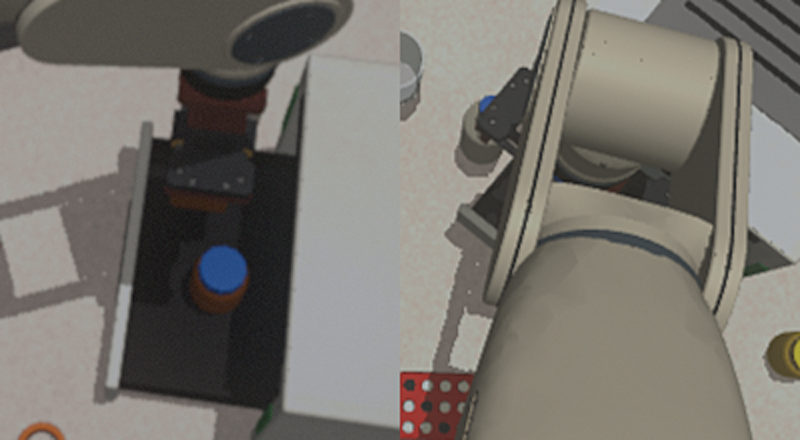

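Clear space beside the jar; gripper clear of the wash bottle and hood. Lower under force guard.

Run:
```python
from h import *
np.set_printoptions(precision=4,suppress=True)
p=np.array(get_tcp_pos())
movel([p[0],p[1],.14],v=.1); print(get_ft_force())
print("hit",movel([p[0],p[1],.120],v=.02,until_force=4),get_tcp_pos(),get_ft_force(),get_time())
P=(get_tcp_pos(),get_ee_rot()); cv2.imwrite("pics/wp.png",read_camera("wrist")[:,:,::-1])
```

```text
[ 1.6201 -0.2075 -1.9793]
hit True [ 0.6108 -0.1612  0.1261] [ 0.1002 -1.2753  4.299 ] 19.9333
```

View pics/wp.png

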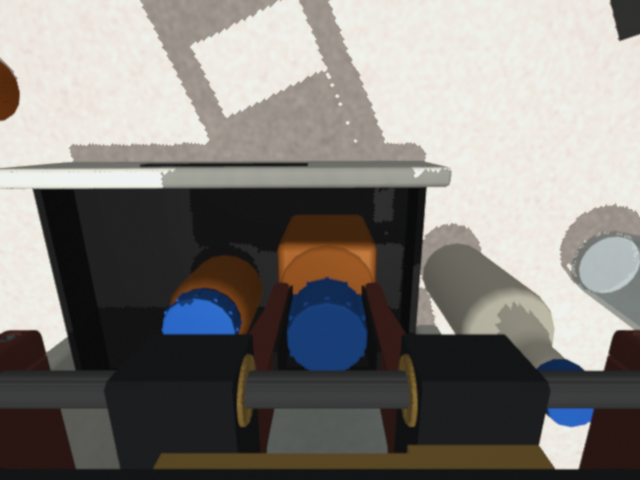

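The bottle touched down at TCP z = 0.126, exactly as expected, and stands upright with a gap to the jar at (200,310). Release, retract, flip the wrist up high, and check before pushing.

Run:
```python
from h import *
np.set_printoptions(precision=4,suppress=True)
ay=np.array([.6467,.7627,0]);ax=np.array([.7627,-.6467,0]);Z=np.array([0,0,1.]);o=np.array([.5234,-.168,.05])
command_gripper(.65); wait(.2); print(get_finger_force(),get_grip_width())
p=np.array(get_tcp_pos()); movel([p[0],p[1],.20],v=.08); movel([p[0],p[1],.38],v=.25)
move_pose([.40,-.06,.42],quat(-Z,ay)); command_gripper(0)
q=quat(ax-Z,ay)
print(inverse_kinematics(o-.06*ax,q),inverse_kinematics(o+.15*ax,q))
move_pose(o-.12*ax+.25*Z,q)
print(get_tcp_pos(),get_joint_pos(),get_time())
cv2.imwrite("pics/s1.png",np.hstack([read_camera("scene")[:,200:],read_camera("top")[100:,280:].repeat(1,0) if 0 else cv2.resize(read_camera("top")[100:,280:],(360,480))])[:,:,::-1])
```

```text
0.0 0.6476915874115347
[0.0016 0.6551 2.394  3.9132 0.7169 1.4796] [-0.2808  0.6978  2.0284  3.9021  0.4341  1.1665]
[ 0.4326 -0.0905  0.3008] [ 0.1465 -0.1303  2.3392 -1.0721  0.6502  0.0782] 25.65
```

View pics/s1.png

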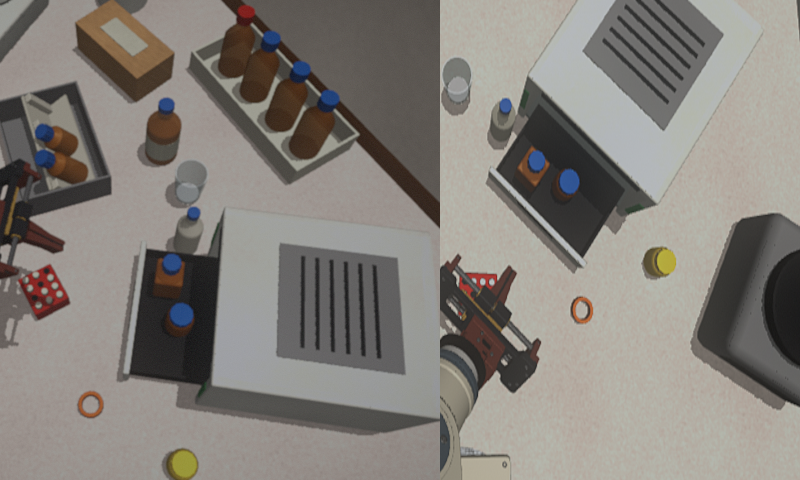

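Bottle and jar both stand in the drawer and nothing else has moved. The IK picked the other wrist branch here, so I'll flip joint 4 while high, then descend in front of the panel.

Run:
```python
from h import *
np.set_printoptions(precision=4,suppress=True)
ay=np.array([.6467,.7627,0]);ax=np.array([.7627,-.6467,0]);Z=np.array([0,0,1.]);o=np.array([.5234,-.168,.05])
q=quat(ax-Z,ay)
ql=np.array(inverse_kinematics(o-.08*ax,q)); print(ql)
assert ql[3]>3
qh=ql.copy(); qh[1]=max(qh[1]-.6,-.1)
movej(qh); print(get_tcp_pos(),get_time())
for z in (.2,.15,.1,.05,0): print(z,inverse_kinematics(o-.08*ax+z*Z,q))
```

```text
[0.0454 0.659  2.4232 3.9335 0.7427 1.511 ]
[ 0.5308 -0.1131  0.3538] 29.8833
0.2 None
0.15 None
0.1 [0.0454 0.325  2.4187 4.3122 0.5499 1.0419]
0.05 [0.0454 0.4908 2.4295 4.0835 0.6375 1.317 ]
0 [0.0454 0.659  2.4232 3.9335 0.7427 1.511 ]
```

Run:
```python
from h import *
np.set_printoptions(precision=4,suppress=True)
ay=np.array([.6467,.7627,0]);ax=np.array([.7627,-.6467,0]);Z=np.array([0,0,1.]);o=np.array([.5234,-.168,.05])
q=quat(ax-Z,ay)
move_pose(o-.08*ax+.1*Z,q); movel(o-.08*ax,v=.12)
f0=np.array(get_ft_force()); movel(o-.015*ax,v=.1)
hit=movel(o+.155*ax,v=.06,until_force=14)
p=np.array(get_tcp_pos()); print(hit,(p-o)@ax,(p-o)@ay,p[2],np.array(get_ft_force())-f0,get_time())
```

```text
True 0.12002178555984601 -4.1146504442633086e-05 0.049041913897983125 [0.0549 3.4615 0.259 ] 34.5
```

Run:
```python
from h import *
np.set_printoptions(precision=4,suppress=True)
ay=np.array([.6467,.7627,0]);ax=np.array([.7627,-.6467,0]);Z=np.array([0,0,1.]);o=np.array([.5234,-.168,.05])
hit=movel(o+.14*ax,v=.03,until_force=15)
p=np.array(get_tcp_pos()); print(hit,(p-o)@ax,np.array(get_ft_force()),get_time())
movel(o-.03*ax,v=.15); movel(o-.08*ax+.1*Z,v=.15)
move_pose([.38,-.0,.3],get_ee_rot()) if inverse_kinematics([.38,-.0,.3],get_ee_rot()) is not None else None
wait(.2); print(get_tcp_pos(),get_time())
cv2.imwrite("pics/s2.png",np.hstack([read_camera("scene")[:,200:],cv2.resize(read_camera("top")[100:,280:],(360,480))])[:,:,::-1])
```

```text
True 0.11993457204978519 [-1.2604  2.1076  1.9801] 34.775
[ 0.38   -0.      0.2999] 41.3833
```

View pics/s2.png

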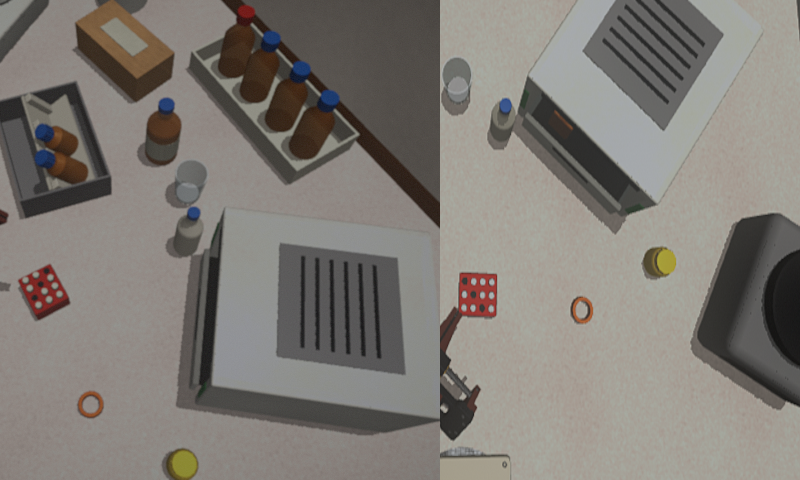

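The drawer met a hard stop: two pushes of about 15 N gave the same position to within 0.1 mm, against 2 N of friction. The panel sits against the instrument front, a corner of the amber bottle shows inside at (563,120), and everything else is in place. Adding the leaning fingertip's half-thickness, the panel is about 0.127 from where it started, and the roof edge puts the shut position at about 0.128. I'm handing in.

```bash
python3 -c "
from station import *
print(job_done(),get_time())"
```

```text
the job is handed in; nothing more can be done
the job is handed in; nothing more can be done
```

The job is handed in at about 41 s: the square bottle was released standing beside the jar, and the drawer was pushed to its stop. The other two bottles still lean in the bin and nothing else on the bench looks moved, but I couldn't see the bottle and jar clearly once the drawer was shut, and no verdict came back.

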